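# Hold the snap ring open at the axle groove of a strap roller

### The arm

A 6-joint arm with a two-finger parallel gripper is mounted at the origin on the work surface. World frame = base frame: x ahead of the robot, y to its left, z up, the work surface at z = 0. Lengths are in mm, angles in degrees, forces in N, time in s.
With the tool pointing down it reaches from about 325 to 925 mm from the base axis. Payload 3.1 kg.
Tool frame: the origin (TCP) lies at the very end of the fingers, on their centre line; the grasp point (between the pads) lies grasp_offset behind it (grasp_offset is the distance from the TCP to the grasp point, in mm); z points along the fingers, y is the line along which they close (so a half turn about z gives the same grasp; the last joint's range is limited). The gripper opens to 85 mm and grips with 20 to 120 N. Pads are 22 mm wide; open, the fingers measure 114 mm over their backs; the gripper's body (76 mm by 85 mm) begins 54 mm behind the grasp point. The pads swing forward as they close: fully open they stand 13 mm farther back than shut.
Start: joints at [-77.475, 12.427, 92.441, -0, 75.132, -6.429], TCP at [203.021, -591.119, 231.3] pointing down, gripper open.
Joint ranges: [-157.48, 157.48], [-44.54, 120.13], [17.64, 146.25], [-64.5, 244.5], [7.68, 150.69], [-147.95, 147.95]. Speed limits (degrees/s): [159.86, 159.86, 180, 180, 180, 180].

### API

Orientations are given as [roll, pitch, yaw] about the fixed x, y, z axes, in that order (R = Rz(yaw) Ry(pitch) Rx(roll)).
In Python, from station import * gives the robot as it stands. Calls block until the motion is done:
- goto(position, orientation): joint-space move of the TCP to a pose.
- move_l(position, attitude=None, speed=150): straight line of the TCP; attitude=None keeps the orientation; speed is the mean speed in mm/s.
- move_j(angles): joint-space move.
- grip(opening, squeeze=None): finger opening in mm; squeeze is the grip in N (None keeps the last); returns when the fingers have stopped.
- wait(seconds).
- solve_ik(position, orientation): joint angles nearest the present ones, or None.
- get_obs(): the state.
- get_image(name): name is "scene" or "top"; returns the picture (384x512x3 uint8, red, green, blue); there is no depth.
- get_calibration(name): a dict with "fx", "fy", "cx", "cy" (pixels), "D" ([k1, k2, p1, p2, k3] as OpenCV has them; the pictures are not rectified), "R" (3x3) and "t" (3): a world point X has camera coordinates R X + t. Camera axes: x right, y down, z forward; pixel columns grow to the right and rows downward; lengths in mm; the calibration is good to about 2 mm. A picture is of the moment at which its call begins. get_calibration takes no time and is no camera call.
A pose or a line that the arm cannot do raises Unreachable and nothing moves.
- sign_off(): hands the job in; it is judged then, once.
Trained networks look in the newest picture that a camera, given by its name, has taken for a name from the list of things; names that differ only in an ending like _2 or _b are one class to them, and where a whole thing is asked for, a point or a joint stands for the part that bears it (a point fixed in the world has none). Each returns a list of dicts, best first, with "score" (0 to 1); they miss things now and then, are a little off and sometimes report something else, mostly with a low value. They report only what shows in the picture. A call takes as long as a camera call.
- spot_in(name, camera): "extent" ([centre column, centre row, width, height] in pixels, round what is visible of it).
- regions_of(name, camera): "region" (384x512 bool, what is visible of it) and "extent" ([centre column, centre row, width, height] in pixels, round what is visible of it).
The state is a dict: "t": time; "joint_pos": joint angles; "qvel": joint speeds; "effort": joint torques, N m; "tcp_pos": TCP position; "ee_rot": TCP orientation; "wrist_force": force on the tool from outside, world axes, zero at the start; "moment": the same for the moment, N m; "grip_width": finger opening in mm; "grip_force": force on a finger pad.
Only numpy, scipy, OpenCV 4.12 (cv2) and the standard library are available. Lean on these libraries where they do the work, as an engineer would, in place of code of your own. Each camera call takes 0.05 s, during which the arm holds its last target. There are 200 camera calls.

### The job

One of the two brass strap rollers still lacks its snap ring. Take the snap ring pliers, with the ring ready on their tips, by the handles, squeeze so that the ring is spread fully open, bring it over the free end of the bare axle and lower it level around the axle to the groove just above the washer. Finish while still holding it there: handles squeezed, the open ring centred round the axle halfway up the groove, not resting or pressing on the roller; do not force it on, and leave the finished roller and the other things on the bench alone.

Things in the scene. Friction and masses are not known exactly. Their poses are not given: they have to be found in the camera images.
- pliers: Loose snap ring pliers, 210 mm long, 240 g, lying flat on a green mat 3 mm thick; black handles on one side of the pivot (dark steel disc, 24 mm across, 20 mm tall), a steel snap ring on the tips at the other. Origin: underside at the pivot; x points to the ring, z up. Squeezing the handles together spreads the jaws and the ring. Centre of mass near x = -40 mm.
- handle_mid (a point): Where to squeeze: midway between the handles, 60 mm behind the pivot, 10 mm above the pliers' underside. The two handles run along either side of x from x = -27 to -115 mm, each 12 mm thick, 20 mm tall (z 0 to 20). Let go, they measure 56 mm over their outer faces here (70 mm at the ends); squeezed, 40 mm and parallel.
- ring_mid (a point): Centre of the snap ring when spread, fixed in the pliers: 75 mm ahead of the pivot (135 mm ahead of handle_mid), 10 mm above the underside. The flat ring lies in the pliers' plane (its axis is their z), 4 mm thick (2 mm above and below), gap and lugs towards the pivot. Spread: 28 mm inside, 37 mm outside. Let go, its sides pinch in to about 22 mm and it does not pass the axle.
- lever_l (a joint): Squeeze of the pliers: 0 with the handles let go (ring shut), 0.13 rad fully squeezed against the stop (ring spread); both handles move together. A spring keeps them apart: 3 N at handle_mid to start, 10 N when fully squeezed; a grip of 30 to 60 N holds them fully squeezed.
- roller_bare: Strap roller on a fixed stand, lacking its snap ring: dark square foot 100 mm wide, 12 mm high; grey post; brass roller 56 mm across, from 32 to 60 mm height; aluminium washer 34 mm across on top, to 65 mm; then the upright steel axle with an empty groove. Origin: centre of the foot's underside on the bench, z up along the axle.
- groove (a point): Middle of the empty groove of the bare axle, on its axis, 70 mm above the bench. The groove is 10 mm high (from the washer's top at 65 mm to 75 mm) and 20 mm in diameter; above it the axle is 24 mm in diameter up to 89 mm, then tapers to 17 mm at its top.
- axle_top (a point): Top of the bare axle, on its axis, 95 mm above the bench.
- roller_done: The other strap roller, the same in size and shape and also fixed, but finished: a snap ring (31 mm across, two lugs) already sits in its groove. Origin: centre of the foot's underside, z up.
- hammer: Bystander: hammer, 220 mm long, 26 mm thick, lying. Origin at its middle, underside.
- awl: Bystander: awl with a wooden handle, 150 mm long, 26 mm thick, lying. Origin at its middle, underside.
- stone: Bystander: black sharpening stone, 110 x 50 x 22 mm. Origin at the middle of its underside.
- jar: Bystander: jar with a steel cap, 52 mm across, 65 mm tall. Origin at the middle of its underside.
- block: Bystander: wooden block, 60 x 90 x 35 mm. Origin at the middle of its underside.
- cup: Bystander: white cup, 72 mm across, 70 mm tall. Origin at the middle of its underside.
- tin: Bystander: flat round aluminium tin, 68 mm across, 28 mm tall. Origin at the middle of its underside.

How it is judged (in metres and radians):
On the way:
1. the spread ring is held centred above the free end of the bare axle (within 6 mm sideways, wholly above its top, less than 80 mm above the groove) (value of joint lever_l above 0.1 rad and horizontal distance between ring_mid and groove below 0.006 m and z of ring_mid in the frame of groove between 0.027 and 0.08 m), for 0.1 s.
At the end, for the whole second after the job is handed in: Fingers hold the pliers (over 5 N) squeezed beyond 0.10 of 0.13 rad, the spread ring round the bare axle: within 3.5 mm of its axis, within 2.5 mm of the groove's mid-height, level within 0.12 rad, at rest, touching the roller with under 1.5 N (value of joint lever_l above 0.1 rad and horizontal distance between ring_mid and groove below 0.0035 m and z of ring_mid in the frame of groove between -0.0025 and 0.0025 m and angle between pliers's own z axis and vertical below 0.12 rad and contact force between the fingers and pliers above 5 N and contact force between pliers and roller_bare below 1.5 N and linear speed of pliers below 0.02 m/s); the arm keeps its last pose, push and grip.
It fails at once if the ring or pliers are forced onto the bare roller (over 25 N) (contact force between pliers and roller_bare above 25 N).
It fails at once if the finished roller is bumped (over 3 N) (contact force between roller_done and anything else above 3 N).
It fails at once if another thing on the bench is moved more than 20 mm (distance of any of hammer, awl, stone, jar, block, cup, tin from where it was at the start of the episode above 0.02 m).
It also fails if it takes over 42 s, if anything falls off the work surface, if the arm or the gripper's body presses on something with over 40 N, if the wrist force passes 120 N, or if a joint passes its speed limit or range.

## Working session

There is one attempt and no reset: what is moved stays moved. The work goes in short steps, each a Python script; the robot and the scene stay as the last script left them, time stands still between calls to the robot, and variables do not carry over. Pictures are saved under pics/ and viewed, at most 10 in all, crops included, and the job is handed in when it is done.

```bash
mkdir -p pics; ls; python3 - <<'E'
from station import *
import cv2, numpy as np
for c in ("scene","top"):
    im=get_image(c); cv2.imwrite(f"pics/{c}0.png",im[:,:,::-1])
    k=get_calibration(c); print(c,{a:np.round(np.array(v),3).tolist() for a,v in k.items()})
    for n in ("pliers","roller_bare","roller_done","ring_mid","axle_top"):
        try: print(n,[(round(float(d["score"]),2),np.round(d["extent"],1).tolist()) for d in spot_in(n,c)][:4])
        except Exception as e: print(n,e)
o=get_obs(); print(o)
try: print(grasp_offset)
except Exception as e: print(e)
E
```

```text
pics
scene {'fx': 445.724, 'fy': 445.724, 'cx': 255.234, 'cy': 191.112, 'D': [-0.076, 0.0, 0.0, 0.0, 0.0], 'R': [[-0.691, 0.723, 0.016], [0.605, 0.591, -0.533], [-0.395, -0.359, -0.846]], 't': [432.09, -232.28, 1387.882]}
pliers [(0.97, [217.0, 182.3, 58.6, 49.5])]
roller_bare [(0.6, [357.4, 307.2, 52.1, 51.3])]
roller_done [(0.91, [289.2, 261.6, 56.3, 49.5])]
ring_mid [(0.82, [214.2, 182.7, 69.3, 47.6])]
axle_top [(0.68, [356.6, 307.2, 51.6, 53.3])]
top {'fx': 407.628, 'fy': 407.628, 'cx': 248.895, 'cy': 195.926, 'D': [0.001, 0.0, 0.0, 0.0, 0.0], 'R': [[0.023, -1.0, 0.016], [-0.99, -0.025, -0.135], [0.136, -0.013, -0.991]], 't': [-101.572, 544.551, 997.58]}
pliers [(0.83, [293.9, 188.4, 28.4, 75.5]), (0.56, [108.3, 188.0, 47.7, 42.4])]
roller_bare [(0.89, [108.1, 187.2, 46.2, 45.2])]
roller_done [(0.72, [181.3, 178.0, 35.6, 37.2]), (0.45, [212.8, 256.1, 15.5, 58.2]), (0.27, [134.7, 110.8, 36.7, 28.9])]
ring_mid [(0.68, [295.2, 189.8, 23.2, 76.7]), (0.27, [212.6, 254.4, 15.0, 59.2])]
axle_top [(0.72, [108.2, 186.4, 47.5, 48.1])]
{'t': 0.6, 'joint_pos': array([-7.74763055e+01,  1.24254457e+01,  9.24400456e+01, -1.34071251e-03,
        7.51321993e+01, -6.42863480e+00]), 'qvel': array([-0.02423844, -0.06655681, -0.0032892 , -0.01018731,  0.0296619 ,
       -0.02765209]), 'effort': array([-1.04840594e-03, -3.96587813e+01, -3.04031682e+01, -1.23377713e-04,
        1.18448886e-03, -3.48656037e-07]), 'tcp_pos': array([ 203.00665391, -591.1331436 ,  231.33084333]), 'ee_rot': array([1.79997850e+02, 1.54626011e-03, 1.89526732e+01]), 'wrist_force': array([ 0.0645313 , -0.02034287, -0.10842553]), 'moment': array([-0.01212897,  0.05309738, -0.01608072]), 'grip_force': 0.0, 'grip_width': 85.44840497100637}
18.700000000000003
```

```bash
python3 - <<'E'
import cv2,numpy as np
a=cv2.imread("pics/scene0.png")[120:350,150:420]; b=cv2.imread("pics/top0.png")[90:310,60:350]
a=cv2.resize(a,(400,341),interpolation=cv2.INTER_CUBIC)
cv2.imwrite("pics/s0c.png",cv2.resize(cv2.imread("pics/scene0.png")[120:345,140:440],(800,600),interpolation=cv2.INTER_CUBIC))
cv2.imwrite("pics/t0c.png",cv2.resize(b,(790,600),interpolation=cv2.INTER_CUBIC))
E
```

```text
(no output)
```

View pics/s0c.png

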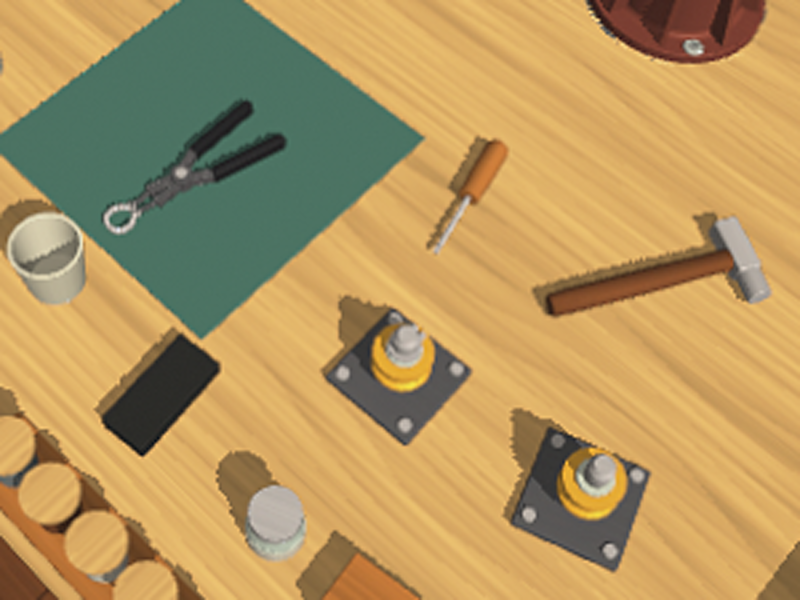

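View pics/t0c.png

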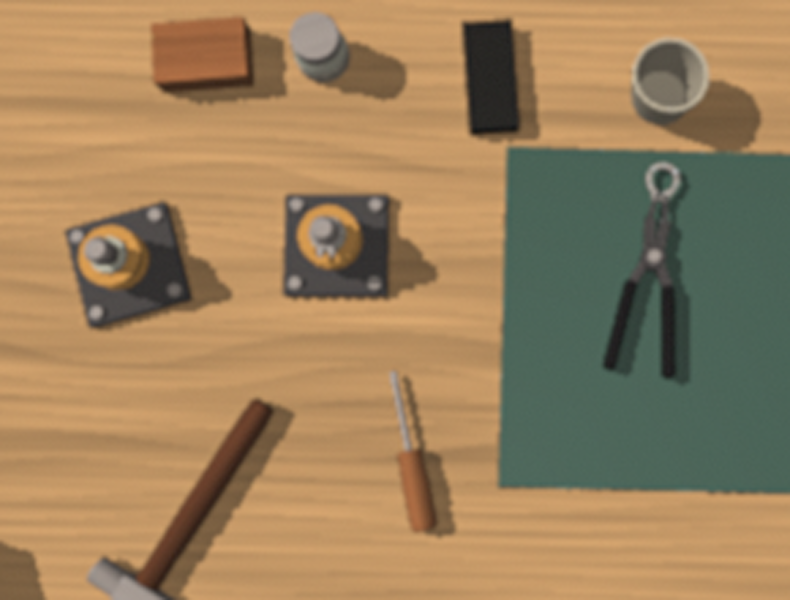

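The rollers differ: bare is at top-view (108,187), finished with lugs at (181,178). The pliers lie on the mat with the ring toward +x, pivot at top pixel (300,184), ring at (303,157). Next I fit poses from picked points in both views.

```bash
cat > h.py <<'E'
from station import *
import numpy as np, cv2
from scipy.optimize import least_squares
K={c:get_calibration(c) for c in ("scene","top")}
def proj(c,X):
    k=K[c]; A=np.array([[k["fx"],0,k["cx"]],[0,k["fy"],k["cy"]],[0,0,1.]])
    return cv2.projectPoints(np.atleast_2d(X).astype(float),cv2.Rodrigues(np.array(k["R"],float))[0],np.array(k["t"],float),A,np.array(k["D"],float))[0].reshape(-1,2)
def place(p,L):
    c,s=np.cos(p[2]),np.sin(p[2]); L=np.atleast_2d(L).astype(float)
    return np.c_[p[0]+c*L[:,0]-s*L[:,1],p[1]+s*L[:,0]+c*L[:,1],L[:,2]]
def fit(obs,L,p0):
    "obs {cam: Nx2 px}, L Nx3 local points"
    f=lambda p:np.concatenate([(proj(c,place(p,L))-o).ravel() for c,o in obs.items()])
    r=least_squares(f,p0); return r.x,np.round(r.fun.reshape(-1,2),1)
E
python3 - <<'E'
from h import *
S=lambda a:np.array(a)/[800/300,600/225]+[140,120]
T=lambda a:np.array(a)/[790/290,600/220]+[60,90]
# pliers: ring, pivot top, left handle end(+y), right
L=[[75,0,13],[0,0,23],[-113,29,20],[-113,-29,20]]
o={"top":T([[662,182],[654,256],[609,366],[668,373]]),"scene":S([[122,218],[181,173],[281,141],[248,105]])}
for q in (o,{"top":o["top"]},{"scene":o["scene"]}):
    p,r=fit(q,L,[500,-120,0]); print("pl",p[:2],np.degrees(p[2])); print(r.tolist())
# foot corners top z=12; local order
F=[[50,50,12],[50,-50,12],[-50,-50,12],[-50,50,12]]
o={"top":T([[66,229],[164,203],[190,299],[92,327]]),"scene":S([[512,522],[617,570],[650,473],[552,427]])}
# order: top image left-up=+x+y ; guess scene and check residual
for k in range(4):
    q={"top":o["top"],"scene":np.roll(o["scene"],k,axis=0)}
    p,r=fit(q,F,[500,350,0.2])
    q2={"top":o["top"],"scene":np.roll(o["scene"][::-1],k,axis=0)}
    p2,r2=fit(q2,F,[500,350,0.2])
    for p,r in((p,r),(p2,r2)):
        if abs(r).max()<5: print("foot",p[:2],np.degrees(p[2]),r.tolist()); B=p
for c in K: print(c,proj(c,[[B[0],B[1],z] for z in(12,65,95)]).round(1).tolist())
q={"top":o["top"]}; p,r=fit(q,F,B);print(p,r.tolist())
E
```

```text
pl [ 587.32162998 -218.5640518 ] -6.968958957571522
[[-0.6, -1.3], [-0.8, -1.4], [-1.2, -0.1], [-0.5, 0.6], [-0.9, -0.6], [-0.8, -0.4], [0.7, -2.2], [0.3, -1.8]]
pl [ 585.95063781 -220.5181586 ] -6.911525103506143
[[0.1, -0.8], [-0.0, -0.8], [-0.4, 0.4], [0.3, 1.1]]
pl [ 589.67648321 -215.45591316] -7.20752498403936
[[-0.9, 0.5], [-0.6, 0.8], [1.0, -0.9], [0.6, -0.6]]
foot [566.67318961 283.23490029] 17.655357312301497 [[-1.7, -0.7], [-0.2, -1.7], [-0.4, -0.5], [-2.3, -0.0], [-0.1, -0.6], [-0.9, -1.0], [-1.2, -1.5], [0.7, -1.6]]
scene [[358.2, 305.1], [363.1, 297.9], [366.2, 293.4]]
top [[105.9, 186.1], [98.8, 182.7], [94.4, 180.6]]
[5.64885230e+02 2.80168232e+02 3.13314664e-01] [[-0.6, 0.1], [0.8, -1.0], [0.8, 0.1], [-1.0, 0.8]]
```

```bash
python3 - <<'E'
from h import *
y=-7.; a=np.radians(y); x,yy=587.3-60*np.cos(a),-218.6-60*np.sin(a)
goto([x,yy,110],[180,0,y]); move_l([x,yy,3],speed=120)
o=get_obs(); print(o["tcp_pos"],o["wrist_force"])
im=get_image("scene"); cv2.imwrite("pics/g_a.png",im[:,:,::-1])
grip(36,45); o=get_obs(); print(o["t"],o["grip_width"],o["grip_force"],o["tcp_pos"],o["wrist_force"])
im2=get_image("scene"); 
C=lambda i:cv2.resize(i[120:270,140:300],(400,375),interpolation=cv2.INTER_CUBIC)
cv2.imwrite("pics/g1.png",np.hstack([C(im),C(im2)])[:,:,::-1])
E
```

```text
[ 528.57636169 -211.76626987    3.83754323] [-0.00848912 -0.32697866  0.83145758]
4.0667 37.17257292375291 44.6819132566452 [ 528.90284394 -211.78605196    6.09886382] [-4.45183001  1.91659987 15.63266964]
```

View pics/g1.png

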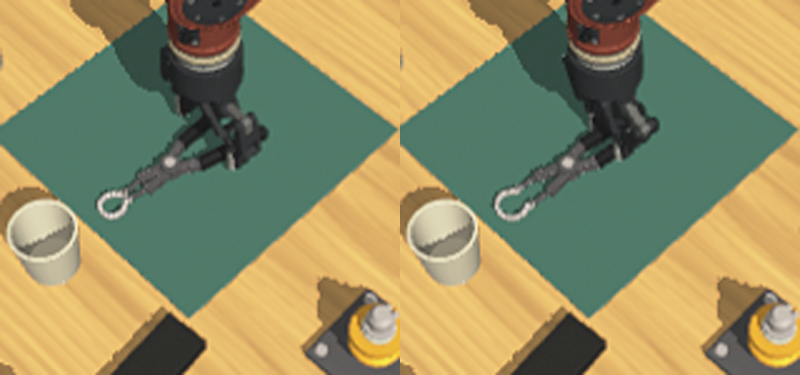

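The handles are squeezed and the ring is spread, its centre at about scene pixel (185,201). Next: lift and carry it above the bare axle.

```bash
python3 - <<'E'
from h import *
p=get_obs()["tcp_pos"]
move_l([p[0],p[1],133],speed=100)
o=get_obs(); print(o["t"],o["grip_width"],o["grip_force"],o["tcp_pos"],o["wrist_force"],o["moment"])
a=np.radians(-7.)
X=[566.7-135*np.cos(a),283.2-135*np.sin(a),133]
move_l(X,speed=130); wait(.3)
o=get_obs(); print(o["t"],o["grip_width"],o["tcp_pos"],o["ee_rot"],o["wrist_force"])
i=get_image("scene");j=get_image("top")
cv2.imwrite("pics/s2.png",i[:,:,::-1]);cv2.imwrite("pics/t2.png",j[:,:,::-1])
s=cv2.resize(i[230:350,290:410],(400,400),interpolation=cv2.INTER_CUBIC)
t=cv2.resize(j[135:235,50:150],(400,400),interpolation=cv2.INTER_CUBIC)
cv2.imwrite("pics/c2.png",np.hstack([s,t])[:,:,::-1])
E
```

```text
5.5667 37.30454293628899 45.16930103302002 [ 528.19685146 -211.45105386  131.95665943] [ 0.17362854  1.13525071 -2.97666884] [-0.02460065  0.01925798 -0.00548602]
10.0167 37.13314652363146 [432.72871353 299.61447527 133.01505841] [-1.79999540e+02 -1.92931094e-03 -7.00455515e+00] [ 0.40996539  0.83595678 -2.2226569 ]
```

View pics/c2.png

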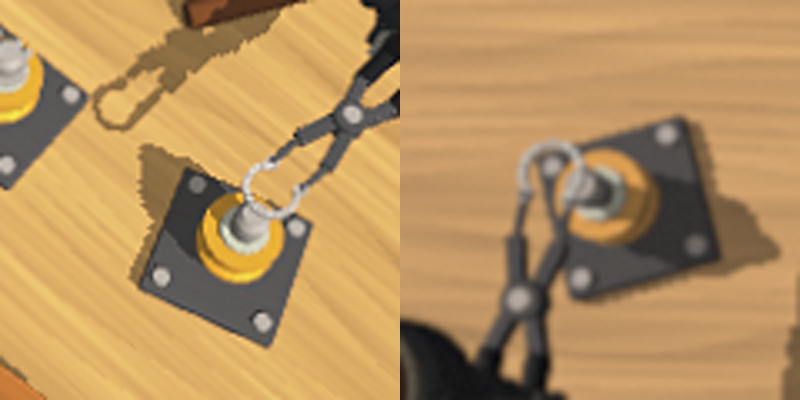

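```bash
cat > m.py <<'E'
from h import *
from scipy.optimize import minimize
U=8
th=np.linspace(0,2*np.pi,72,endpoint=False)
circ=lambda x,y,z,r,t=th:np.c_[x+r*np.cos(t),y+r*np.sin(t),np.full(len(t),z)]
def hullmask(c,P,box):
    q=(proj(c,P)-[box[0],box[1]]+.5)*U-.5
    m=np.zeros(((box[3]-box[1])*U,(box[2]-box[0])*U),np.uint8)
    cv2.fillConvexPoly(m,cv2.convexHull(q.astype(np.float32)).round().astype(np.int32),255); return m
def soft(c,x,y,box):
    b=hullmask(c,np.r_[circ(x,y,32,28),circ(x,y,60,28)],box)
    w=hullmask(c,np.r_[circ(x,y,60,17),circ(x,y,65,17)],box)|hullmask(c,np.r_[circ(x,y,65,10),circ(x,y,75,12),circ(x,y,89,12),circ(x,y,95,8.5)],box)
    m=(b&~w).astype(np.float32)/255
    return cv2.resize(m,None,fx=1/U,fy=1/U,interpolation=cv2.INTER_AREA)
def axle_fit(c,im,p0):
    u,v=proj(c,[[p0[0],p0[1],60]])[0].astype(int); box=(u-26,v-26,u+26,v+26)
    a=im[box[1]:box[3],box[0]:box[2]].astype(float)
    sat=np.clip((a[:,:,0]-a[:,:,2]-100)/60,0,1)   # brass: red-blue large
    f=lambda p:np.mean((soft(c,p[0],p[1],box)-sat)**2)
    r=minimize(f,p0,method="Nelder-Mead",options=dict(initial_simplex=[p0,[p0[0]+4,p0[1]],[p0[0],p0[1]+4]],xatol=.05,fatol=1e-7))
    return r.x,r.fun,sat,soft(c,*r.x,box)
def ring_fit(c,im,p0,z,yaw,gap=60):
    t=np.radians(yaw+180)+np.radians(np.arange(gap,360-gap,4)); B=im[:,:,2].astype(np.float32)
    def s(p,r):
        q=proj(c,circ(p[0],p[1],z,r,t)).astype(np.float32)
        return cv2.remap(B,q[None,:,0].copy(),q[None,:,1].copy(),cv2.INTER_CUBIC)[0].mean()
    f=lambda p:-(s(p,15.5)+s(p,16.25)+s(p,17))/3
    best=min(((f((p0[0]+i,p0[1]+j)),i,j) for i in range(-12,13,2) for j in range(-12,13,2)))
    q0=np.array([p0[0]+best[1],p0[1]+best[2]])
    r=minimize(f,q0,method="Nelder-Mead",options=dict(initial_simplex=[q0,q0+[2,0],q0+[0,2]],xatol=.05))
    return r.x,-r.fun
E
python3 - <<'E'
from m import *
for c,r in(("top","pics/t2.png"),("scene","pics/s2.png")):
    im0=cv2.imread(f"pics/{c}0.png")[:,:,::-1]; im=cv2.imread(r)[:,:,::-1]
    x,f,sat,mm=axle_fit(c,im0,[566,282]); print(c,"axle",x.round(2),round(f,4))
    cv2.imwrite(f"pics/f_{c}.png",cv2.resize(np.hstack([sat,mm])*255,None,fx=5,fy=5))
    for z in(135,141,147): print(z,*[np.round(v,2) for v in ring_fit(c,im,[563,284],z,-7)])
a=cv2.imread("pics/f_top.png");b=cv2.imread("pics/f_scene.png"); cv2.imwrite("pics/f.png",np.vstack([a,b]))
E
```

```text
top axle [566.4  283.84] 0.076
135 [567.61 285.59] 158.31
141 [566.42 283.24] 158.3
147 [565.25 280.92] 158.23
scene axle [566.99 283.19] 0.0627
135 [564.45 283.3 ] 194.47
141 [567.15 283.61] 194.97
147 [569.82 283.92] 195.34[ WARN:0@0.229] global loadsave.cpp:1063 imwrite_ Unsupported depth image for selected encoder is fallbacked to CV_8U.
```

View pics/f.png

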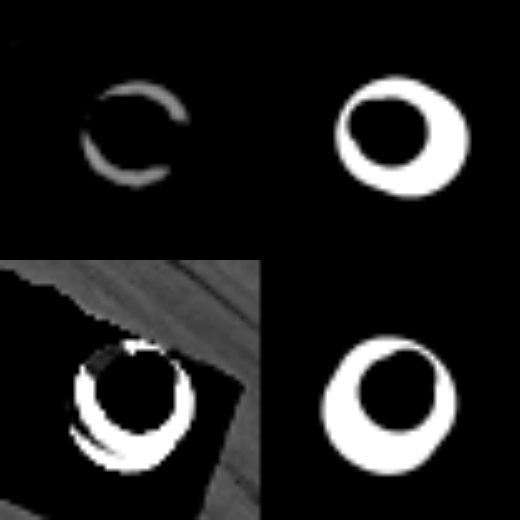

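```bash
cat > w.py <<'E'
from m import *
def box_of(c,p): u,v=proj(c,[[p[0],p[1],65]])[0].astype(int); return (u-16,v-16,u+16,v+16)
def grey(c,x,y,box):
    w=hullmask(c,np.r_[circ(x,y,60,17),circ(x,y,65,17)],box)|hullmask(c,np.r_[circ(x,y,65,10),circ(x,y,75,12),circ(x,y,89,12),circ(x,y,95,8.5)],box)
    return cv2.resize(w.astype(np.float32)/255,None,fx=1/U,fy=1/U,interpolation=cv2.INTER_AREA)
def meas(c,im,p0):
    box=box_of(c,p0); a=im[box[1]:box[3],box[0]:box[2]].astype(float)
    wgt=cv2.resize((hullmask(c,np.r_[circ(*p0,60,26),circ(*p0,36,26),circ(*p0,95,8)],box)>0).astype(np.float32),(32,32),interpolation=cv2.INTER_AREA)
    s=1-np.clip(((a[:,:,0]-a[:,:,2])/(a[:,:,0]+1)-.25)/.3,0,1)
    f=lambda p:(wgt*(grey(c,p[0],p[1],box)-s)**2).sum()/wgt.sum()
    r=minimize(f,p0,method="Nelder-Mead",options=dict(initial_simplex=[p0,[p0[0]+4,p0[1]],[p0[0],p0[1]+4]],xatol=.05,fatol=1e-7))
    return r.x,r.fun,a,s,grey(c,*r.x,box)
if __name__=="__main__":
    rows=[]
    for c in("top","scene"):
        im=cv2.imread(f"pics/{c}0.png")[:,:,::-1]
        for p0 in([566,283],[563,280]): x,f,a,s,g=meas(c,im,p0); print(c,x.round(2),round(f,4))
        G=lambda v:np.repeat((v*255)[:,:,None],3,2)
        rows.append(np.hstack([a[:,:,::-1],G(s),G(g)]))
    cv2.imwrite("pics/w.png",cv2.resize(np.vstack(rows).astype(np.uint8),None,fx=8,fy=8,interpolation=cv2.INTER_NEAREST))
E
python3 w.py
```

```text
top [566.65 283.22] 0.0019
top [566.67 283.33] 0.0186
scene [567.13 283.61] 0.0091
scene [567.07 283.56] 0.0369
```

View pics/w.png

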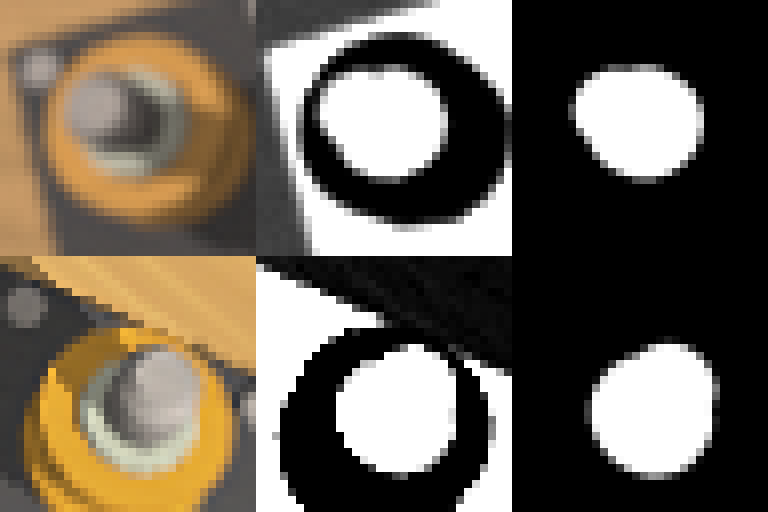

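Ring and axle agree within about 0.5 mm in both cameras, with ring z about TCP + 7. I'll lower slowly, watching the wrist force.

```bash
python3 - <<'E'
from w import *
p=get_obs()["tcp_pos"].copy(); X=[432.9,299.65]
move_l([*X,108],speed=60); wait(.2); w0=get_obs()["wrist_force"]; print(get_obs()["t"],w0.round(2))
for z in(98,92,86,80,75,71,67,63):
    move_l([*X,z],speed=25); o=get_obs(); d=o["wrist_force"]-w0
    print(z,round(o["t"],2),o["tcp_pos"].round(2),d.round(2),round(o["grip_width"],2))
    if np.linalg.norm(d)>4: print("STOP"); break
wait(.3); o=get_obs(); print(o["tcp_pos"].round(2),(o["wrist_force"]-w0).round(2))
i=get_image("scene");j=get_image("top")
for c,im in(("scene",i),("top",j)):
    for z in(o["tcp_pos"][2]+8,): print(c,*[np.round(v,2) for v in ring_fit(c,im,[566.9,283.4],z,-7,90)])
s=cv2.resize(i[270:330,330:390],(400,400),interpolation=cv2.INTER_CUBIC)
t=cv2.resize(j[160:210,75:125],(400,400),interpolation=cv2.INTER_CUBIC)
cv2.imwrite("pics/c3.png",np.hstack([s,t])[:,:,::-1])
E
```

```text
10.8833 [ 0.31  0.67 -3.07]
98 11.43 [432.72 299.54  97.71] [-1.29 -1.22  2.57] 36.68
92 11.82 [432.66 299.51  91.69] [-0.26 -1.2   1.16] 36.64
86 12.22 [432.66 299.53  85.7 ] [-0.54 -0.72  1.75] 36.85
80 12.61 [432.63 299.53  79.67] [ 0.34 -0.78  0.82] 36.93
75 12.96 [432.66 299.51  74.68] [-0.08 -1.12  0.54] 36.67
71 13.27 [432.66 299.52  70.71] [-0.37 -1.38  0.44] 36.48
67 13.57 [432.63 299.52  66.69] [-0.65 -0.85  0.93] 37.0
63 13.88 [432.63 299.5   62.69] [ 0.92 -1.12  0.94] 37.09
[432.99 299.69  63.09] [-0.99 -0.38  0.66]
scene [567.37 283.97] 180.05
top [565.82 283.07] 137.98
```

View pics/c3.png

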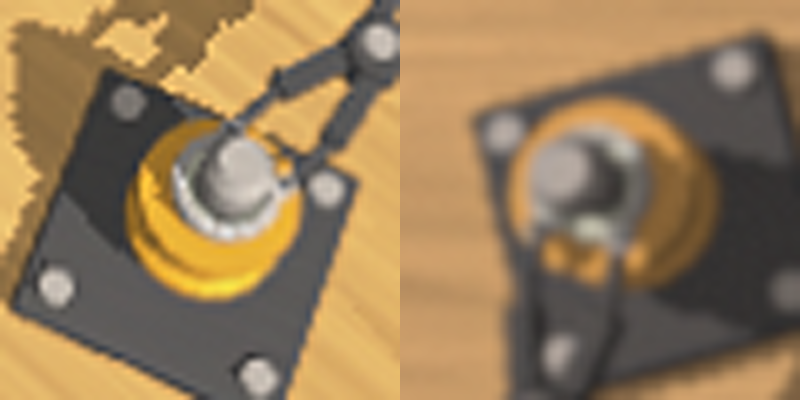

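The picture shows the open ring round the axle, above the washer, with free space all round: scene crop (230,190), top crop (590,185). The wrist shows no contact, and the two height estimates (as gripped and triangulated) both put the ring within about 0.5 mm of the groove's mid-height. Handing in.

```bash
python3 - <<'E'
from station import *
wait(.3); o=get_obs(); print(o["t"],o["tcp_pos"],o["wrist_force"],o["grip_force"]); print(sign_off())
E
```

```text
14.5833 [432.91446988 299.68281978  63.02950947] [-0.56991953  0.0126097  -2.01369122] 45.162790417671204
the job is handed in; nothing more can be done
None
```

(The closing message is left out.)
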